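# Fit the mill shaft's snap ring with spreading pliers

### The arm

A 6-joint arm with a two-finger parallel gripper is mounted at the origin on the work surface. World frame = base frame: x ahead of the robot, y to its left, z up, the work surface at z = 0. Lengths are in mm, angles in rad, forces in N, time in s.
With the tool pointing down it reaches from about 300 to 775 mm from the base axis. Payload 14.6 kg.
Tool frame: the origin (TCP) lies at the very end of the fingers, on their centre line; the grasp point (between the pads) lies 19 mm behind it; z points along the fingers, y is the line along which they close (so a half turn about z gives the same grasp; the last joint's range is limited). The gripper opens to 94 mm and grips with 3 to 60 N. Pads are 16 mm wide; open, the fingers measure 119 mm over their backs; the gripper's body (75 mm by 177 mm) begins 78 mm behind the grasp point.
Start: joints at [-1.294, 0.3, 1.521, -0, 1.321, -0.067], TCP at [185.38, -517.807, 205.446] pointing down, gripper open.
Joint ranges: [-3.03, 3.03], [-0.79, 2.21], [0.23, 2.52], [-1.04, 4.18], [0, 3.07], [-2.55, 2.55]. Speed limits (rad/s): [2.22, 2.22, 2.57, 3.14, 3.14, 3.14].

### API

Orientations are given as [roll, pitch, yaw] about the fixed x, y, z axes, in that order (R = Rz(yaw) Ry(pitch) Rx(roll)).
In Python, from cell import manip, optics gives the robot as it stands.
- The arm moves only by the shell command python3 -m crank 'ROWS' [FORCE]. ROWS is JSON, a list of rows, each a list of 7 numbers: the opening in per cent of the stroke, from 0 (shut) to 100 (fully open), then the shift along the tool's x, y, z in mm, then the turn, a rotation vector about the tool's x, y, z in rad. A call has 1 to 10 rows; each row is the pose to reach, as a shift and turn from the pose commanded when the call began, along the tool's axes at that moment; what a row does not reach only later rows make up. A row lasts 1/10 s, in which the tool goes at most 50 mm and 8.59 degrees, less where a joint would pass 70% of its speed; a pose out of reach is approached as far as the arm can. A call with a gripper value outside its range is refused whole. The fingers move at their own pace and stop on an object; FORCE is the grip in N (left out, the last holds). Time passes only in rows, so rows that repeat a pose let the fingers close. It gives the time, the measured TCP pose, the force, the opening and the grip force at its end, in the units of the state.
- manip.read_state(): the state, without advancing time (a new reading comes with each control period).
- optics.camera(name): name is "scene" or "side" or "wrist"; returns (picture, depth): 420x560x3 uint8, red, green, blue; 420x560 float32, mm along the optical axis (not along the pixel's ray), 0 where there is no reading.
- optics.calibration(name): a dict with "camera_matrix" (3x3 intrinsics, pixels), "R" (3x3) and "t" (3): a world point X has camera coordinates R X + t. Camera axes: x right, y down, z forward; pixel columns grow to the right and rows downward; lengths in mm; the calibration is good to about 2 mm. A picture is of the moment at which its call begins: read the wrist's pose just before it. calibration takes no time and is no camera call; for the wrist camera it gives the pose at the moment of the call.
- manip.sign_off(): hands the job in; it is judged then, once.
The state is a dict: "clock": time; "joints": joint angles; "qd": joint speeds; "effort": joint torques, N m; "eef_pos": TCP position; "eef_rot": TCP orientation; "wrist_force": force on the tool from outside, world axes, zero at the start; "moment": the same for the moment, N m; "finger_gap": finger opening in mm; "finger_force": force on a finger pad.
Only numpy, scipy, OpenCV 4.12 (cv2) and the standard library are available. Lean on these libraries where they do the work, as an engineer would, in place of code of your own. Each camera call takes 0.05 s, during which the arm holds its last target. There are 200 camera calls.

### The job

Put the small cardboard box of spare rings flat on the floor of the bench mill's open drawer and slide the drawer fully shut. Then pick up the snap-ring pliers by their handles, squeeze them fully so that the ring on their tips spreads, and lower the spread ring from above over the mill's upright shaft until it is level with the groove. Finish still holding it there, fully spread, level and clear of the shaft, carried by the gripper alone; leave everything else on the bench where it stands.

Things in the scene. Friction and masses are not known exactly. Their poses are not given: they have to be found in the camera images.
- clip_box_center (a point): centre of the closed cardboard box of spare rings: 60 mm long (its x axis), 40 mm wide (y), 40 mm high; the lid (top 12 mm) is 62 by 42 mm; 0.12 kg; it stands loose on the bench, 20 mm below this point, to the left or the right of the mill
- mill: bench mill, a low white housing 180 mm deep (x), 200 mm wide (y), top at 85 mm, fixed; origin under its centre, on the bench; -x is its front, towards the robot, where the drawer comes out. A control box 35 mm deep stands on the rear of the top, up to 130 mm. The upright steel shaft stands on the top 20 mm in front of the origin, in a flange 72 mm across and 8 mm high
- shaft_groove (a point): centre of the groove, on the axis of the upright shaft, 129 mm above the bench. The shaft is 33 mm in diameter; the groove is 12 mm wide (123 to 135 mm high) and 27 mm in diameter. Axes as the mill's
- shaft_top (a point): top of the shaft on its axis, 150 mm above the bench; the last 8 mm taper to 23 mm diameter
- mill_drawer (a joint): how far the drawer is out of the mill, m: 0 is fully shut, starts 0.10 to 0.12 (end stop 0.125); slides with about 1 N of friction and stays where it is left; it has no latch
- drawer_floor (a point): centre of the drawer's inner floor, 15 mm above the bench; axes as the mill's. Inside the drawer is 135 mm long (x), 164 mm wide (y), with walls 45 mm high above the floor; only what is in front of the mill's front face is open to above. The mill clears 60 mm above this floor when shut
- drawer_front (a point): middle of the flat outer face of the drawer's front panel, 40 mm above the bench; the panel is 196 mm wide, 12 mm thick, from 6 to 74 mm above the bench. A finger lip 80 mm wide, 11 mm deep, 6 mm thick juts out towards -x at 62 mm above the bench, centred. Shut, this face is 12 mm in front of the mill's front face
- pliers_rest: fixed low grey stand under the pliers: base plate 165 by 90 mm, 8 mm thick, with two cross bars, tops 40 mm high, on which the pliers lie; x points along the pliers towards the ring. The handles run free over the base between the bars, from 46 mm behind the origin (-x) to 51 mm ahead of it; origin on the bench, under the place to grip
- pliers: spreading pliers, snap ring already on the tips, lying level, underside 40 mm above the bench; origin at the pivot, at the underside; at rest x points along the centre line to the ring, y across the handles. Two rubber handles, each 10 mm wide and 14 mm tall, reach from 26 to 120 mm behind the pivot. 0.18 kg in all, centre of mass about 50 mm behind the pivot
- pliers_arm (a joint): angle of the pliers, rad: 0 at rest (ring closed), about 0.37 at the stop (fully squeezed, ring fully spread). A spring opens them: full squeeze takes about 10 N on each handle. When squeezed, pliers (the left arm) turns half this angle counter-clockwise from the centre line and the right arm as much clockwise
- pliers_pivot (a point): centre of the pliers' pivot, on the centre line, 7 mm above their underside (half-way up the handles). Grip both handles together from above, 60 mm behind this point: there they are about 51 mm wide over the outer faces at rest, and 30 mm fully squeezed, the faces then parallel to the centre line
- ring_back (a point): the snap ring's far point (middle of its 5 mm wide, 4 mm thick section), opposite the lugs, on the centre line, 2 mm above the pliers' underside; 84 mm ahead of the pivot at rest, 72 mm fully spread. The closed ring (31 mm inside) cannot pass the shaft; fully spread, its opening's middle is 49 mm ahead of the pivot, on the centre line; with the shaft there a 4 mm gap remains all round
- bowl: bystander, leave alone: white porcelain bowl, 90 mm across, 40 mm high; origin under its centre
- small_bowl: bystander, leave alone: white porcelain bowl, 72 mm across, 34 mm high; origin under its centre
- amber_bottle: bystander, leave alone: amber bottle with cap, 60 mm across, 140 mm high; origin under its centre
- clear_bottle: bystander, leave alone: clear bottle with cap, 56 mm across, 120 mm high; origin under its centre
- jar: bystander, leave alone: jar, 52 mm across, 60 mm high; origin under its centre
- screwdriver: bystander, leave alone: screwdriver lying on the bench; origin on its underside
- weight: bystander, leave alone: brass weight, 36 mm across, 46 mm high; origin under its centre
- clip_box: the same box; origin under its centre
There are look-alikes about, which are no part of the job. There is more than one size of the pliers; the job needs the middle-sized.

How it is judged (in metres and radians):
On the way, in this order (a step that is already met when the one before it is completed fails the run):
1. the box stands flat in the open drawer, let go (x of clip_box_center in the frame of drawer_floor between -0.05 and 0.05 m and y of clip_box_center in the frame of drawer_floor between -0.075 and 0.075 m and z of clip_box_center in the frame of drawer_floor between 0.012 and 0.026 m and angle between clip_box_center's own z axis and vertical below 0.2 rad and value of joint mill_drawer above 0.03 m and contact force between the fingers and clip_box below 0.1 N), for 0.2 s.
2. the drawer is shut with the box in it (x of clip_box_center in the frame of drawer_floor between -0.05 and 0.05 m and y of clip_box_center in the frame of drawer_floor between -0.075 and 0.075 m and z of clip_box_center in the frame of drawer_floor between 0.012 and 0.026 m and angle between clip_box_center's own z axis and vertical below 0.2 rad and value of joint mill_drawer below 0.006 m), for 0.2 s.
3. the ring, spread by the pliers, is over the top of the shaft (value of joint pliers_arm above 0.3 rad and horizontal distance between ring_back and shaft_groove between 0.015 and 0.031 m and horizontal distance between pliers_pivot and shaft_groove between 0.041 and 0.057 m and z of ring_back in the frame of shaft_top above 0 m), for 0.1 s.
At the end, for the whole second after the job is handed in: Box flat in the drawer, shut within 6 mm; pliers gripped (over 3 N), squeezed past 0.30 rad, within 0.12 rad of level, still, under 1 N on the mill; ring far point 15-31 mm and pivot 41-57 mm from the shaft axis, ring within 5 mm of mid-groove height (all of step 2 and value of joint pliers_arm above 0.3 rad and horizontal distance between ring_back and shaft_groove between 0.015 and 0.031 m and horizontal distance between pliers_pivot and shaft_groove between 0.041 and 0.057 m and z of ring_back in the frame of shaft_groove between -0.005 and 0.005 m and angle between pliers_pivot's own z axis and vertical below 0.12 rad and contact force between the fingers and pliers above 3 N and contact force between pliers and mill below 1 N and linear speed of pliers below 0.02 m/s); the arm keeps its last pose, push and grip.
It fails at once if a bystander is moved more than 30 mm (distance of any of bowl, small_bowl, amber_bottle, clear_bottle, jar, screwdriver, weight from where it was at the start of the episode above 0.03 m).
It also fails if it takes over 64 s, if anything falls off the work surface, if the arm or the gripper's body presses on something with over 40 N, if the wrist force passes 120 N, or if a joint passes its speed limit or range.

## Working session

There is one attempt and no reset: what is moved stays moved. The work goes in short steps, Python scripts to look and compute and a shell command to move; the robot and the scene stay as the last step left them, time stands still between calls to the robot, and variables do not carry over. Pictures are saved under pics/ and viewed, at most 10 in all, crops included, and the job is handed in when it is done.

```bash
ls; mkdir -p pics
python3 - <<'E'
from cell import manip, optics
import cv2,numpy as np
s=manip.read_state();print(s)
for n in("scene","side"):
    p,d=optics.camera(n);cv2.imwrite(f"pics/{n}0.png",p[:,:,::-1]);np.savez(f"pics/{n}0.npz",p=p,d=d)
    print(n,optics.calibration(n))
E
```

```text
pics
{'clock': 0.0, 'joints': array([-1.29359501e+00,  3.00462016e-01,  1.52160363e+00, -1.49488222e-05,
        1.32068645e+00, -6.65966707e-02]), 'qd': array([ 6.70198998e-05,  2.16378349e-05,  6.14081755e-04, -4.28564655e-04,
       -1.01737376e-03,  4.44575713e-04]), 'effort': array([-8.24184899e-04, -5.31809700e+01, -3.52742529e+01,  7.08520389e-02,
        2.44246615e-02, -1.02169881e-04]), 'eef_pos': array([ 185.30734247, -517.55699134,  204.88177146]), 'eef_rot': array([-3.14043482e+00, -6.27106779e-05,  3.43801663e-01]), 'wrist_force': array([ 0.34003832, -0.14762362, -0.14910042]), 'moment': array([ 0.04843724, -0.00074087, -0.05402179]), 'finger_force': 0.0, 'finger_gap': 93.9927255744334}
scene {'camera_matrix': array([[398.96227159,   0.        , 272.85731883],
       [  0.        , 398.96227159, 203.7902172 ],
       [  0.        ,   0.        ,   1.        ]]), 'R': array([[ 0.69750623,  0.71647728,  0.01205674],
       [ 0.50950953, -0.48404722, -0.71140588],
       [-0.50387012,  0.50235306, -0.70267796]]), 't': array([-303.40136805, -168.29962027, 1414.08774568])}
side {'camera_matrix': array([[543.72334493,   0.        , 288.19570491],
       [  0.        , 543.72334493, 209.73289366],
       [  0.        ,   0.        ,   1.        ]]), 'R': array([[ 0.89959222, -0.43660622, -0.01043337],
       [-0.23048822, -0.45433974, -0.86049438],
       [ 0.3709569 ,  0.77649881, -0.50935309]]), 't': array([-423.97624861,  205.45435165, 1349.61329234])}
```

View pics/scene0.png

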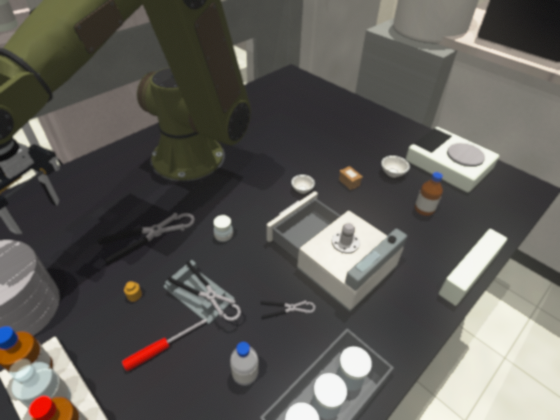

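View pics/side0.png

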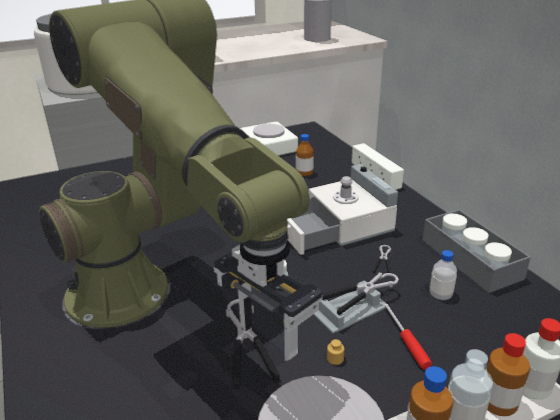

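The scene picture shows the mill at (350,250) with its drawer out towards (290,230), and the box at (350,177). There are three pliers: a large pair lying on the bench at (165,232), a pair on the grey stand at (210,292), and a small pair at (290,308). The pair on the stand fits the description, as it is the middle size and rests on the stand. Next I'll make a metric top-down map from the depth images.

```bash
cat > h.py <<'E'
import numpy as np,cv2
from cell import manip,optics
def cloud(d,c):
    v,u=np.indices(d.shape);K=c["camera_matrix"]
    P=np.stack([(u-K[0,2])/K[0,0]*d,(v-K[1,2])/K[1,1]*d,d],-1)
    return (P-c["t"])@c["R"]          # R^T (P-t)
def ortho(p,X,x0,x1,y0,y1,s,r=1):
    # image: up = +x, left = +y ; s px per mm; highest point wins
    H,W=int((x1-x0)*s),int((y1-y0)*s);im=np.zeros((H,W,3),np.uint8)
    Q=X.reshape(-1,3);C=p.reshape(-1,3)
    m=(Q[:,0]>x0)&(Q[:,0]<x1)&(Q[:,1]>y0)&(Q[:,1]<y1)&(Q[:,2]<250)&(Q[:,2]>-20);Q=Q[m];C=C[m];o=np.argsort(Q[:,2])
    for q,c in zip(Q[o],C[o]): cv2.circle(im,(int((y1-q[1])*s),int((x1-q[0])*s)),r,c[::-1].tolist(),-1)
    return im
E
python3 - <<'E'
from h import *
for n in("scene","side"):
    z=np.load(f"pics/{n}0.npz");X=cloud(z["d"],optics.calibration(n));np.save(f"pics/{n}X.npy",X)
    if n=="scene":
        im=ortho(z["p"],X,200,900,-500,300,1,2)
        for k in range(200,900,100): cv2.putText(im,str(k),(0,900-k),0,.4,(0,255,255));cv2.line(im,(0,900-k),(800,900-k),(0,90,90))
        for k in range(-400,300,100): cv2.putText(im,str(k),(300-k,690),0,.4,(0,255,255));cv2.line(im,(300-k,0),(300-k,700),(0,90,90))
        cv2.imwrite("pics/ortho.png",cv2.resize(im,(680,595)))
        for l,(u,v) in dict(box=(350,175),shaft=(348,228),weight=(132,290),pl=(204,290),ring=(238,316),jar=(222,225),sb=(303,185),bowl=(395,168)).items(): print(l,X[v,u].round())
E
```

```text
box [489. 294.  44.]
shaft [677.  18. 153.]
weight [ 383. -433.   35.]
pl [ 490. -297.    9.]
ring [ 601. -280.    0.]
jar [ 388. -151.   62.]
sb [392. 179.   8.]
bowl [548. 477.   4.]
```

View pics/ortho.png

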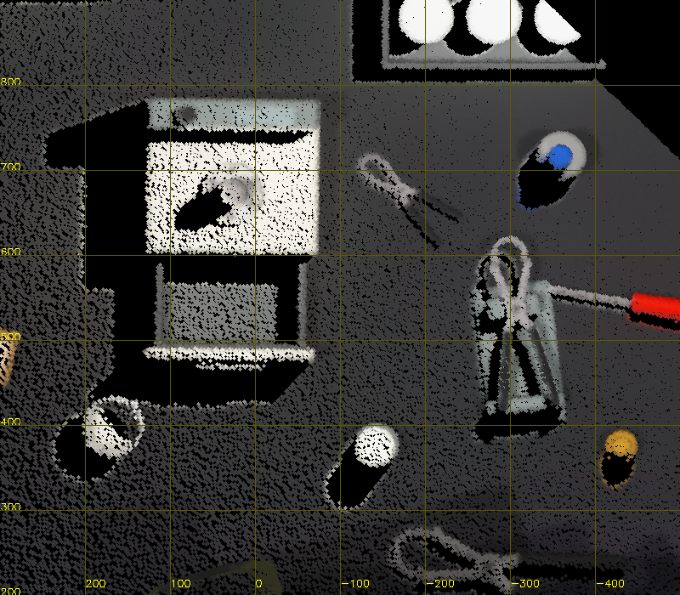

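The map shows the mill close to square with the axes, its top at x 600–780 and y -75 to 125. The middle pliers lie on the stand around (500,-300) and point along +x. I'll fit everything precisely and make crops to confirm which objects are meant.

Run:
```python
from h import *
z=np.load("pics/scene0.npz");X=np.load("pics/sceneX.npy");p=z["p"];Xs=np.load("pics/sideX.npy")
def sel(X,a): 
    x0,x1,y0,y1,z0,z1=a
    return X[(X[...,0]>x0)&(X[...,0]<x1)&(X[...,1]>y0)&(X[...,1]<y1)&(X[...,2]>z0)&(X[...,2]<z1)]
for n,a in dict(box=(440,550,240,350,30,50),top=(590,745,-90,150,78,92),ctrl=(700,830,-90,150,120,140),shafttop=(640,720,-30,60,140,160),panel=(440,520,-90,150,68,80),flange=(620,730,-40,80,89,97),ring=(565,660,-340,-260,36,52),handles=(430,540,-345,-265,45,65)).items():
    for c,Y in(("scene",X),("side",Xs)):
        q=sel(Y,a)
        if len(q)>5:
            r=cv2.minAreaRect(q[:,:2].astype(np.float32));print(n,c,len(q),"med",np.median(q,0).round(1),"rect",np.round(r[0],1),np.round(r[1],1),round(r[2],1))
a=cv2.resize(p[135:215,290:400],None,fx=3.5,fy=3.5,interpolation=cv2.INTER_CUBIC)
b=cv2.resize(p[245:335,155:265],None,fx=3.5,fy=3.5,interpolation=cv2.INTER_CUBIC)
w=min(a.shape[1],b.shape[1]);im=np.vstack([a[:,:w],b[:,:w]])[:,:,::-1];cv2.imwrite("pics/crop1.png",im[:600])
im=ortho(np.load("pics/side0.npz")["p"],Xs,380,660,-420,-200,2.,2)
im2=ortho(p,X,380,660,-420,-200,2.,2)
cv2.imwrite("pics/pl.png",cv2.resize(im2,None,fx=1,fy=1))
```

```text
box scene 210 med [484.3 301.   39.4] rect [481.7 306. ] [44.1 64.6] 76.9
top scene 2535 med [675.7  -1.7  85.5] rect [672.9  26.8] [201.7 143.8] 89.9
top side 1512 med [657.5  -3.7  84.8] rect [672.2  26.8] [208.4 148.4] 88.9
ctrl scene 1048 med [766.4  12.9 130.6] rect [763.5  25.5] [199.9  36.5] 89.3
ctrl side 484 med [757.    9.9 129.4] rect [761.5  25.2] [202.   38.6] 89.2
shafttop scene 117 med [674.4  22.8 148.6] rect [672.8  25.7] [29.8 28.9] 39.7
shafttop side 68 med [668.3  21.5 146.7] rect [669.1  25.8] [28.2 31.1] 13.9
panel scene 256 med [484.5  23.7  73.6] rect [479.8  30. ] [ 21.4 197.6] 0.0
panel side 98 med [479.5 -31.   73.2] rect [480.8 -24.2] [91.5 15. ] 88.7
flange scene 326 med [682.   15.5  93.4] rect [666.9  13.6] [100.3 115.4] 74.3
flange side 187 med [662.   16.1  92.9] rect [673.3  18.2] [100.9  88.5] 77.9
ring scene 159 med [ 593.  -299.4   45.9] rect [ 592.8 -301.6] [47.  55.8] 82.9
ring side 139 med [ 588.7 -297.8   45.4] rect [ 592.4 -300.8] [54.8 50. ] 0.3
handles scene 352 med [ 493.7 -308.3   53.1] rect [ 484.8 -317.2] [ 57.  109.3] 87.9
handles side 374 med [ 488.5 -302.6   51.9] rect [ 484.9 -313.3] [ 63.2 109.4] 89.8
```

View pics/crop1.png

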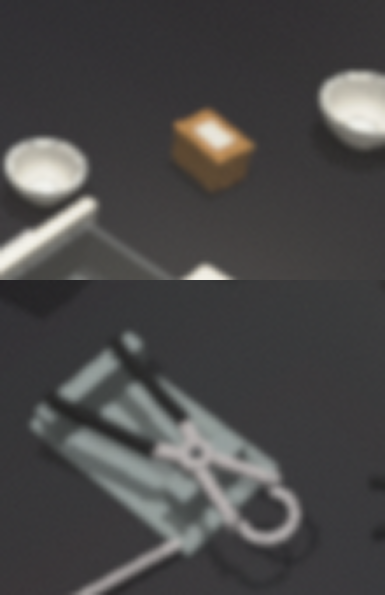

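Both objects are confirmed in the crop: the brown box at scene (350,177), 60x40 mm and 40 mm high, and the pliers on the grey stand at (204,290). Measured positions in mm: mill centre (691,26) at yaw about 0, shaft (671,26), drawer face at x≈474 so about 115 mm out, box about (483,303) at yaw -0.23, pliers along +x with y≈-300. These agree with the given sizes. I'll move above the box now.

```bash
cat >> h.py <<'E'
from scipy.spatial.transform import Rotation as Ro
def rows(x,y,z,yaw):
    s=manip.read_state();R=Ro.from_euler("xyz",s["eef_rot"]);T=Ro.from_euler("xyz",[np.pi,0,yaw])
    print("at",s["eef_pos"].round(1),s["eef_rot"].round(3),"gap",round(s["finger_gap"],1),"t",round(s["clock"],2))
    print("shift",R.inv().apply(np.array([x,y,z])-s["eef_pos"]).round(1),"turn",(R.inv()*T).as_rotvec().round(3))
def wrist(n):
    c=optics.calibration("wrist");p,d=optics.camera("wrist");cv2.imwrite(f"pics/{n}.png",p[:,:,::-1])
    X=cloud(d,c);np.savez(f"pics/{n}.npz",p=p,X=X);return p,X
def sel(X,a):
    x0,x1,y0,y1,z0,z1=a
    return X[(X[...,0]>x0)&(X[...,0]<x1)&(X[...,1]>y0)&(X[...,1]<y1)&(X[...,2]>z0)&(X[...,2]<z1)]
def rect(q):
    r=cv2.minAreaRect(q[:,:2].astype(np.float32));print(len(q),"med",np.median(q,0).round(1),"rect",np.round(r[0],1),np.round(r[1],1),round(r[2],1))
E
python3 -c "
from h import *
rows(483,303,200,-.23)
c=optics.calibration('wrist');print(-c['R'].T@c['t'],c['R'])"
```

```text
at [ 185.3 -517.6  205. ] [-3.141 -0.     0.344] gap 93.7 t 0.1
shift [ 556.8 -672.3    5.7] turn [-0.001  0.     0.574]
[ 254.47662039 -492.43151497  384.35312276] [[ 0.33795951 -0.94116005 -0.00106167]
 [-0.91030018 -0.32716418  0.25360833]
 [-0.23903337 -0.08474291 -0.96730641]]
```

```bash
python3 -m crank '[[85,280,-330,0,0,0,0.1],[85,280,-330,0,0,0,0.3],[85,280,-330,0,0,0,0.3],[85,280,-330,0,0,0,0.3],[85,280,-330,0,0,0,0.3],[85,280,-330,0,0,0,0.3],[85,280,-330,0,0,0,0.3],[85,280,-330,0,0,0,0.3],[85,280,-330,0,0,0,0.3],[85,280,-330,0,0,0,0.3]]' 20; python3 -c "
from h import *
rows(483,303,170,-.23)"
```

```text
clock: 1.1
eef_pos: [338.4, -110.0, 205.5]
eef_rot: [-3.141, -0.0, 0.048]
wrist_force: [0.2, 0.7, -0.7]
finger_gap: 80.3
finger_force: 0.0
at [ 338.4 -110.   205.5] [-3.141 -0.     0.048] gap 80.3 t 1.1
shift [ 164.3 -405.5   35.6] turn [-0.    -0.     0.278]
```

```bash
python3 -m crank '[[85,164,-405,30,0,0,0.28],[85,164,-405,30,0,0,0.28],[85,164,-405,30,0,0,0.28],[85,164,-405,30,0,0,0.28],[85,164,-405,30,0,0,0.28],[85,164,-405,30,0,0,0.28],[85,164,-405,30,0,0,0.28],[85,164,-405,30,0,0,0.28],[85,164,-405,30,0,0,0.28],[85,164,-405,30,0,0,0.28]]'; python3 -c "
from h import *
p,X=wrist('w1')
rect(sel(X,(430,550,240,360,36,46)))
rect(sel(X,(430,550,240,360,10,46)))
rows(483,303,170,-.23)"
```

```text
clock: 2.1
eef_pos: [484.5, 301.7, 173.9]
eef_rot: [3.141, 0.001, -0.234]
wrist_force: [1.6, -0.4, 0.6]
finger_gap: 79.4
finger_force: 0.0
2441 med [482.1 307.5  40.3] rect [480.7 307.8] [42.1 62.2] 78.9
2537 med [483.3 307.2  40.2] rect [480.7 307.8] [42.1 62.2] 78.9
at [484.4 301.1 173.9] [ 3.141e+00  1.000e-03 -2.340e-01] gap 79.9 t 2.15
shift [-1.8 -1.5  3.9] turn [ 0.001  0.001 -0.004]
```

The box lid measures 62.2 x 42.1 mm at height 40, which matches the description. Its centre is (480.7,307.8) and its yaw -0.194.

```bash
python3 -c "
from h import *
rows(481,308,12,-.194)"
```

```text
at [484.4 301.1 173.9] [ 3.141e+00  1.000e-03 -2.340e-01] gap 79.9 t 2.15
shift [ -4.7  -6.  161.9] turn [ 0.001  0.001 -0.04 ]
```

```bash
python3 -m crank '[[80,-5,-6,50,0,0,-0.04],[80,-5,-6,100,0,0,-0.04],[80,-5,-6,135,0,0,-0.04],[80,-5,-6,150,0,0,-0.04],[80,-5,-6,162,0,0,-0.04],[80,-5,-6,162,0,0,-0.04],[30,-5,-6,162,0,0,-0.04],[20,-5,-6,162,0,0,-0.04],[20,-5,-6,162,0,0,-0.04],[20,-5,-6,162,0,0,-0.04]]' 20; python3 -m crank '[[20,0,0,0,0,0,0],[20,0,0,0,0,0,0],[20,0,0,-20,0,0,0],[20,0,0,-60,0,0,0],[20,0,0,-110,0,0,0],[20,0,0,-110,0,0,0]]';python3 -c "
from h import *
rows(548,26,125,0)"
```

```text
clock: 3.15
eef_pos: [480.7, 306.2, 14.1]
eef_rot: [-3.141, -0.001, -0.196]
wrist_force: [-0.6, -0.9, -0.2]
finger_gap: 46.6
finger_force: 0.0
clock: 3.75
eef_pos: [482.7, 307.4, 129.8]
eef_rot: [-3.135, -0.007, -0.196]
wrist_force: [1.5, 0.2, -1.1]
finger_gap: 41.6
finger_force: 20.0
at [482.7 307.4 129.8] [-3.135 -0.007 -0.196] gap 41.6 t 3.75
shift [118.8 263.3   4. ] turn [-0.006 -0.008 -0.196]
```

```bash
python3 -m crank '[[20,25,50,0,0,0,-0.1],[20,48,98,0,0,0,-0.2],[20,72,147,0,0,0,-0.2],[20,96,196,0,0,0,-0.2],[20,110,240,0,0,0,-0.2],[20,119,263,0,0,0,-0.2],[20,119,263,0,0,0,-0.2],[20,119,263,0,0,0,-0.2],[20,119,263,0,0,0,-0.2]]'; python3 -c "
from h import *
p,X=wrist('w2')
print('panel');rect(sel(X,(450,530,-90,140,70,80)))
print('lip');rect(sel(X,(450,530,-40,100,60,68)))
rect(sel(X,(600,720,-30,60,140,156)))
rows(548,26,30,0)"
```

```text
clock: 4.65
eef_pos: [545.6, 25.8, 123.0]
eef_rot: [-3.141, 0.001, 0.005]
wrist_force: [-0.6, 0.1, -1.0]
finger_gap: 41.8
finger_force: 20.0
panel
126 med [482.6  -5.8  74. ] rect [483.1  25.6] [72.1 12. ] 88.7
lip
105 med [471.7  60.7  64.8] rect [479.8  30.1] [139.7  27.6] 89.0
2784 med [663.8  28.9 148.6] rect [663.8  29.1] [18.7 32.8] 0.5
at [545.6  26.1 123.2] [-3.141  0.     0.005] gap 41.8 t 4.7
shift [ 2.4  0.1 93.2] turn [-0.     0.     0.005]
```

View pics/w2.png

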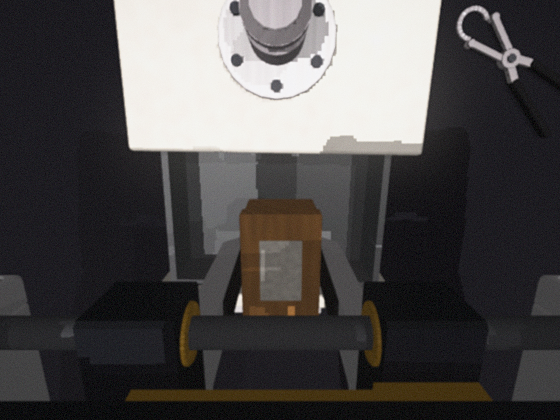

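The view shows the box held straight at (280,255), in front of the mill face at row 150 and between the drawer walls (columns 170 and 385). The shaft is at (275,15). I'll lower and release it.

```bash
python3 -m crank '[[20,1,0,40,0,0,0],[20,1,0,70,0,0,0],[20,1,0,85,0,0,0],[20,1,0,92,0,0,0],[20,1,0,94,0,0,0],[20,1,0,94,0,0,0],[20,1,0,94,0,0,0],[60,1,0,94,0,0,0],[60,1,0,94,0,0,0],[60,1,0,94,0,0,0]]'; python3 -m crank '[[60,0,0,0,0,0,0],[60,0,0,-40,0,0,0],[60,0,0,-90,0,0,0],[60,0,0,-100,0,0,0],[0,-50,0,-100,0,0,0],[0,-100,0,-100,0,0,0],[0,-116,0,-100,0,0,0],[0,-116,0,-100,0,0,0]]'; python3 -c "
from h import *
p,X=wrist('w3')
rect(sel(X,(480,600,-50,100,50,62)))
for r in (62,68),(69,80): rect(sel(X,(440,500,-70,110)+r))
rows(430,26,45,0)"
```

```text
clock: 5.7
eef_pos: [547.0, 24.9, 29.8]
eef_rot: [3.142, -0.001, 0.004]
wrist_force: [0.1, -0.2, -0.2]
finger_gap: 55.7
finger_force: 0.0
clock: 6.5
eef_pos: [429.5, 24.5, 129.6]
eef_rot: [3.142, -0.0, 0.004]
wrist_force: [0.4, -1.3, 0.4]
finger_gap: 28.1
finger_force: 0.0
6545 med [539.4  25.6  55.4] rect [533.   24.7] [149.7  89.4] 89.4
1448 med [471.3  31.6  65. ] rect [479.5  22.1] [172.3  28.1] 89.9
3976 med [482.6  22.5  74. ] rect [482.4  21.8] [176.3  12.2] 89.4
at [431.   24.4 129.9] [ 3.142e+00 -1.000e-03  4.000e-03] gap 23.7 t 6.55
shift [-1.1 -1.6 84.9] turn [ 0.    -0.001  0.004]
```

View pics/w3.png

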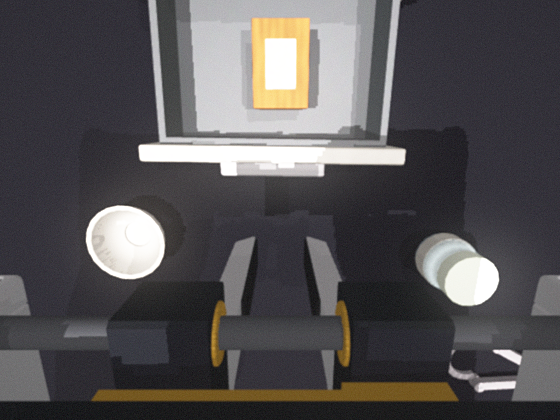

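The box lies flat in the drawer, with its top at 55.4 mm, centred at pixel (280,62). The lip is at (272,168), with the small bowl and jar to either side at columns 127 and 460. I'll descend in front of the lip and push gently.

```bash
python3 -m crank '[[0,0,-1,40,0,0,0],[0,0,-1,78,0,0,0],[0,5,-1,78,0,0,0],[0,12,-1,78,0,0,0],[0,20,-1,78,0,0,0],[0,28,-1,78,0,0,0],[0,38,-1,78,0,0,0],[0,48,-1,78,0,0,0],[0,58,-1,78,0,0,0],[0,68,-1,78,0,0,0]]';python3 -m crank '[[0,10,0,0,0,0,0],[0,20,0,0,0,0,0],[0,30,0,0,0,0,0],[0,40,0,0,0,0,0],[0,48,0,0,0,0,0],[0,55,0,0,0,0,0],[0,60,0,0,0,0,0],[0,64,0,0,0,0,0],[0,66,0,0,0,0,0],[0,66,0,0,0,0,0]]'; python3 -c "
from h import *
p,X=wrist('w4')
for a in (440,620,-70,110,62,68),(530,600,-70,110,69,77): rect(sel(X,a))
q=sel(X,(570,700,-70,110,82,88));print(np.percentile(q[:,0],[.5,2]))
rows(570,26,52,0)"
```

```text
clock: 7.55
eef_pos: [499.8, 25.7, 51.5]
eef_rot: [3.142, -0.0, 0.004]
wrist_force: [-1.2, 0.1, 1.5]
finger_gap: 0.5
finger_force: 0.7
clock: 8.55
eef_pos: [565.1, 26.0, 51.5]
eef_rot: [-3.141, -0.0, 0.004]
wrist_force: [0.3, 1.1, -0.2]
finger_gap: 0.0
finger_force: 0.0
2090 med [579.4  29.5  65.1] rect [578.3  30.2] [79.8 11.7] 89.7
8181 med [592.7  22.6  73.9] rect [585.4  21.3] [177.6  25.8] 89.4
[601.06732356 602.98915802]
at [564.9  26.   51.5] [-3.141 -0.     0.004] gap 0.7 t 8.6
shift [ 5.1  0.1 -0.5] turn [-0.    -0.     0.004]
```

```bash
python3 -m crank '[[0,2,0,0,0,0,0],[0,4,0,0,0,0,0],[0,4,0,0,0,0,0]]'; python3 -m crank '[[0,1,0,0,0,0,0],[0,2,0,0,0,0,0],[0,2,0,0,0,0,0]]'
```

```text
clock: 8.9
eef_pos: [568.5, 26.0, 51.4]
eef_rot: [-3.142, 0.001, 0.004]
wrist_force: [-4.4, 0.5, 2.7]
finger_gap: 0.6
finger_force: 2.4
clock: 9.2
eef_pos: [568.7, 26.0, 51.3]
eef_rot: [3.142, 0.006, 0.004]
wrist_force: [-20.5, -0.5, 12.2]
finger_gap: -0.1
finger_force: 9.9
```

```bash
python3 -m crank '[[0,-20,0,0,0,0,0],[0,-60,0,0,0,0,0],[0,-90,0,-40,0,0,0],[0,-90,0,-90,0,0,0],[60,-90,0,-140,0,0,0],[75,-90,0,-150,0,0,0],[75,-90,0,-150,0,0,0]]'; python3 -c "
from h import *
p,X=wrist('w5')
for a in (540,620,-70,110,62,68),(530,600,-70,110,69,77): rect(sel(X,a))
q=sel(X,(570,700,-70,110,82,88));print(np.percentile(q[:,0],[.5,2]))
rect(sel(X,(640,720,-30,90,146,156)))
rect(sel(X,(600,740,-40,90,90,97)))
rows(470,-300,210,0)"
```

```text
clock: 9.9
eef_pos: [481.6, 25.7, 203.0]
eef_rot: [3.142, -0.004, 0.004]
wrist_force: [0.5, -0.5, -1.2]
finger_gap: 21.0
finger_force: 0.0
1162 med [584.3  28.8  65. ] rect [590.7  21.7] [175.1  25.2] 90.0
2601 med [594.3  18.8  73.9] rect [594.2  20.7] [178.3  11.7] 89.9
[601.07988443 601.88692103]
0 med [nan nan nan] rect [0. 0.] [0. 0.] 0.0
1446 med [646.3  28.8  93. ] rect [644.4  29.1] [18.9 62.3] 0.5
at [480.8  25.7 201. ] [-3.142 -0.     0.004] gap 25.1 t 9.95
shift [-12.1 325.6  -9. ] turn [-0.    -0.     0.004]
  return _methods._mean(a, axis=axis, dtype=dtype,
  ret = um.true_divide(
```

The drawer is shut, with the panel at x 588.3–600 against the housing at 601. Next I'll go over the pliers.

```bash
python3 -m crank '[[75,-2,50,0,0,0,0],[75,-4,100,0,0,0,0],[75,-6,150,0,0,0,0],[75,-8,200,0,0,0,0],[75,-10,250,0,0,0,0],[75,-12,300,0,0,0,0],[75,-12,326,0,0,0,0],[75,-12,326,0,0,0,0],[75,-12,326,0,0,0,0],[75,-12,326,0,0,0,0]]'
python3 - <<'E'
from h import *
p,X=wrist('w6')
rows(470,-300,160,0)
im=ortho(p,X,400,640,-370,-230,2.4,2)
for k in range(400,640,20): cv2.line(im,(0,int((640-k)*2.4)),(8,int((640-k)*2.4)),(0,255,255))
for k in range(-360,-230,20): cv2.line(im,(int((-230-k)*2.4),0),(int((-230-k)*2.4),8),(0,255,255))
cv2.imwrite("pics/o6.png",np.hstack([im,cv2.resize(p[:,:,::-1],(448,336))[:,:].copy() if 0 else im[:, :0]]))
for x in range(415,625,10):
    q=sel(X,(x-2,x+2,-360,-240,43,62)); y=np.sort(q[:,1])
    if len(y): 
        g=np.split(y,np.where(np.diff(y)>4)[0]+1);print(x,[(round(a[0]),round(a[-1])) for a in g],q[:,2].max().round())
q=sel(X,(560,640,-350,-250,42,52));print("ring xmax",np.percentile(q[:,0],[99,100]));rect(q)
E
```

```text
clock: 10.95
eef_pos: [470.1, -299.3, 200.3]
eef_rot: [-3.14, 0.001, 0.005]
wrist_force: [0.4, 0.7, 0.5]
finger_gap: 70.8
finger_force: 0.0
at [ 470.2 -299.2  200.8] [-3.141e+00  1.000e-03  5.000e-03] gap 70.5 t 11.0
shift [-0.2  0.8 40.8] turn [-0.001  0.001  0.005]
415 [(-292, -291)] 53.0
425 [(-355, -346), (-295, -287)] 55.0
435 [(-354, -343), (-295, -287)] 56.0
445 [(-350, -340), (-296, -286)] 56.0
455 [(-348, -337), (-296, -288)] 55.0
465 [(-344, -333), (-297, -288)] 55.0
475 [(-340, -331), (-297, -289)] 56.0
485 [(-338, -327), (-298, -289)] 56.0
495 [(-334, -324), (-299, -290)] 56.0
505 [(-331, -321), (-299, -290)] 56.0
515 [(-328, -315), (-302, -293)] 53.0
525 [(-320, -296)] 53.0
535 [(-317, -295)] 55.0
545 [(-315, -294)] 55.0
555 [(-317, -310), (-298, -290)] 53.0
565 [(-318, -311), (-293, -285)] 52.0
575 [(-319, -312), (-289, -280)] 52.0
585 [(-322, -314), (-285, -276)] 54.0
595 [(-321, -312), (-283, -278)] 51.0
605 [(-317, -312), (-283, -278)] 46.0
615 [(-313, -283)] 45.0
ring xmax [619.64756788 620.21587002]
966 med [ 589.5 -298.4   49.1] rect [ 590.3 -299.6] [46.8 59.7] 88.1
```

View pics/w6.png

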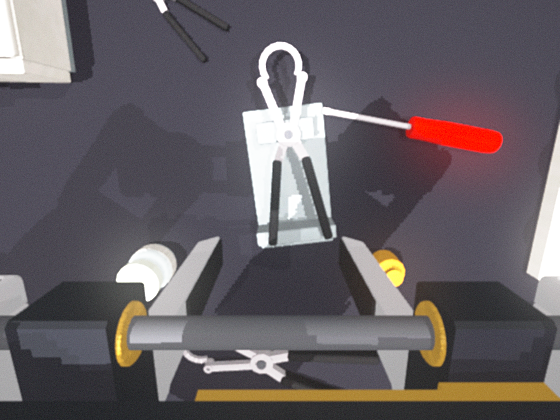

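The wrist view shows the middle pliers on the stand, with the ring back at (281,45), pivot at (288,134) and handle ends near (273,240) and (328,236). The jar, weight and screwdriver are clear of the grip site. I'll get the yaw and pivot from line fits.

Run:
```python
from h import *
X=np.load("pics/w6.npz")["X"]
print("pivot",np.nanmedian(X[131:138,285:292].reshape(-1,3),0))
A=[]
for a in (425,508,-360,-318,51,60),(425,508,-303,-280,51,60):
    q=sel(X,a)[:,:2].astype(np.float32);l=cv2.fitLine(q,cv2.DIST_L1,0,.01,.01).ravel();th=np.arctan2(l[1],l[0]);th=(th+np.pi/2)%np.pi-np.pi/2;A.append((th,l[3]+(475-l[2])*np.tan(th)))
print(A,"yaw",(A[0][0]+A[1][0])/2,"y475",(A[0][1]+A[1][1])/2)
s=sel(X,(400,600,-380,-230,5,12));rect(s)
q=sel(X,(590,640,-350,-250,40,47.5))[:,:2];c=cv2.minEnclosingCircle(q[q[:,0]>598].astype(np.float32));print("ringcirc",c)
for n in("scene","side"):
    pass
rows(474.5,-315,75,.13)
```

```text
pivot [ 535.0992923  -305.91656618   54.23731965]
[(np.float32(0.3142892), np.float32(-335.62347)), (np.float32(-0.050225377), np.float32(-293.15863))] yaw 0.13203192 y475 -314.39105
5923 med [ 492.7 -309.5    8.1] rect [ 483.5 -318. ] [164.8 109.1] 5.9
ringcirc ((602.2427368164062, -297.55694580078125), 19.884960174560547)
at [ 470.2 -299.2  200.8] [-3.141e+00  1.000e-03  5.000e-03] gap 70.5 t 11.0
shift [  4.3  15.9 125.8] turn [-0.001  0.001 -0.125]
```

```bash
python3 -m crank '[[75,5,15,50,0,0,-0.127],[75,5,15,95,0,0,-0.127],[75,5,15,125,0,0,-0.127],[75,5,15,125,0,0,-0.127]]'; python3 -c "
from h import *
rows(475.5,-314.4,28,.132)"
```

```text
clock: 11.4
eef_pos: [473.6, -313.2, 72.6]
eef_rot: [-3.137, 0.005, 0.132]
wrist_force: [-0.7, -0.4, 0.1]
finger_gap: 70.1
finger_force: 0.0
at [ 473.6 -313.2   72.6] [-3.137  0.005  0.132] gap 70.1 t 11.4
shift [ 1.9  1.7 44.6] turn [-0.005  0.005 -0.   ]
```

```bash
python3 -m crank '[[75,1,1,20,0,0,0],[75,1,1,38,0,0,0],[75,1,1,47,0,0,0],[75,1,1,47,0,0,0],[75,1,1,47,0,0,0]]' 30; python3 -m crank '[[55,0,0,0,0,0,0],[45,0,0,0,0,0,0],[40,0,0,0,0,0,0],[35,0,0,0,0,0,0],[30,0,0,0,0,0,0],[25,0,0,0,0,0,0],[20,0,0,0,0,0,0],[20,0,0,0,0,0,0],[20,0,0,0,0,0,0],[20,0,0,0,0,0,0]]'
```

```text
clock: 11.9
eef_pos: [476.9, -316.4, 30.9]
eef_rot: [3.14, -0.001, 0.131]
wrist_force: [-0.0, 0.2, 0.8]
finger_gap: 70.6
finger_force: 0.0
clock: 12.9
eef_pos: [476.6, -316.4, 30.2]
eef_rot: [3.141, -0.001, 0.131]
wrist_force: [-0.3, 2.3, 7.1]
finger_gap: 29.0
finger_force: 29.9
```

The gap is 29 mm, so the pliers are fully squeezed. I'll lift.

```bash
python3 -m crank '[[20,0,0,-10,0,0,0],[20,0,0,-30,0,0,0],[20,0,0,-60,0,0,0],[20,0,0,-90,0,0,0],[20,0,0,-120,0,0,0],[20,0,0,-145,0,0,0],[20,0,0,-155,0,0,0],[20,0,0,-155,0,0,0],[20,0,0,-155,0,0,0]]'
python3 - <<'E'
from h import *
s=manip.read_state();t=s["eef_pos"];yaw=s["eef_rot"][2];print(t,s["eef_rot"],s["finger_gap"],s["finger_force"],s["wrist_force"])
for n in("scene","side"):
    p,d=optics.camera(n);X=cloud(d,optics.calibration(n));np.savez(f"pics/{n}7.npz",p=p,X=X)
    L=(X-t)@np.array([[np.cos(yaw),-np.sin(yaw),0],[np.sin(yaw),np.cos(yaw),0],[0,0,1]])
    for x in (-50,-30,60,70,90,100,110,115,120,125,130,135,140):
        q=sel(L,(x-3,x+3,-40,40,-30,45));y=np.sort(q[:,1])
        if len(y): g=np.split(y,np.where(np.diff(y)>5)[0]+1);print(n,x,[(round(a[0]),round(a[-1])) for a in g],np.median(q[:,2]).round(1))
    q=sel(L,(95,150,-40,40,0,30));print(len(q),np.percentile(q[:,0],[97,100]),np.median(q[:,2]))
    if len(q)>50:
        A=np.c_[q[:,:2],np.ones(len(q))];print("plane",np.linalg.lstsq(A,q[:,2],rcond=None)[0])
K=optics.calibration("side");pc=K["camera_matrix"]@(K["R"]@(t+[100,0,10])+K["t"]);u,v=(pc[:2]/pc[2]).astype(int);print(u,v)
p=np.load("pics/side7.npz")["p"];c=p[max(v-80,0):v+80,max(u-110,0):u+110];cv2.imwrite("pics/s7.png",cv2.resize(c[:,:,::-1],None,fx=3,fy=3,interpolation=cv2.INTER_CUBIC))
rows(562,26,185,0)
E
```

```text
clock: 13.8
eef_pos: [475.9, -316.0, 183.2]
eef_rot: [-3.14, 0.001, 0.131]
wrist_force: [0.3, -0.5, -1.4]
finger_gap: 29.0
finger_force: 29.9
[ 475.86222783 -315.96219831  183.18756779] [-3.14037981e+00  1.23981496e-03  1.30748381e-01] 28.965397384614022 29.933782517910004 [ 0.29579361 -0.49532189 -1.38642889]
scene -50 [(-15, -15), (-9, -9)] 19.6
scene -30 [(-16, -15), (14, 14)] 21.4
scene 60 [(-11, 13)] 23.5
scene 70 [(-11, 13)] 22.1
scene 90 [(-21, -12), (13, 22)] 20.2
scene 100 [(-27, -18), (18, 27)] 20.5
scene 110 [(-33, -23), (24, 33)] 20.6
scene 115 [(-32, -20), (22, 32)] 15.3
scene 120 [(-26, -21), (23, 27)] 13.9
scene 125 [(-26, -17), (20, 26)] 13.6
scene 130 [(-23, -12), (-7, -7), (-1, 22)] 13.6
scene 135 [(-19, 19)] 13.8
scene 140 [(-9, -4), (2, 9)] 13.4
202 [137.66223252 138.08316143] 15.125882882463728
plane [-2.13528808e-01  5.81794949e-03  4.14993239e+01]
side -50 [(-17, -5), (3, 10)] 20.6
side -30 [(-17, -5), (4, 13)] 21.7
side 60 [(-12, 4)] 20.9
side 70 [(-14, 7)] 20.1
side 90 [(-23, -14)] 17.5
side 100 [(-29, -20)] 18.5
side 110 [(-34, -23)] 17.3
side 115 [(-30, -24)] 18.8
side 120 [(-24, -24)] 11.5
side 125 [(-24, -19), (14, 20)] 11.5
side 130 [(-22, 14), (20, 20)] 12.5
side 135 [(-14, 13)] 12.1
side 140 [(4, 9), (15, 15)] 11.6
88 [136.87701565 138.26975118] 13.791644074964395
plane [-1.48751846e-01 -2.04331313e-02  3.17353617e+01]
390 232
at [ 475.8 -315.9  182.9] [-3.14e+00  2.00e-03  1.31e-01] gap 28.8 t 13.9
shift [ 130.  -327.8   -1.8] turn [-0.002  0.002  0.131]
```

View pics/s7.png

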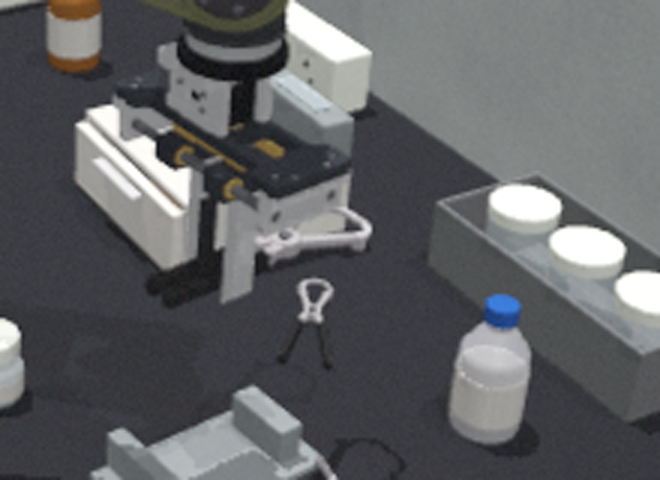

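The pliers hang level from the gripper, fully squeezed, with the spread ring to the right of the fingers at (335,235). In the tool frame the ring opening's middle is about 111 mm ahead, and the ring sits about 12 mm above the TCP. I'll move to hover over the shaft.

```bash
python3 -m crank '[[20,8,-20,0,0,0,0.02],[20,22,-56,0,0,0,0.05],[20,37,-95,0,0,0,0.08],[20,53,-135,0,0,0,0.1],[20,68,-175,0,0,0,0.131],[20,84,-215,0,0,0,0.131],[20,100,-255,0,0,0,0.131],[20,113,-290,0,0,0,0.131],[20,122,-314,0,0,0,0.131],[20,127,-325,0,0,0,0.131]]'; python3 -m crank '[[20,1,-3,0,0,0,0],[20,1,-3,0,0,0,0],[20,1,-3,0,0,0,0],[20,1,-3,0,0,0,0],[20,1,-3,0,0,0,0]]'
cat > m.py <<'E'
from h import *
import sys
s=manip.read_state();t=s["eef_pos"];print(t.round(1),s["eef_rot"].round(3),round(s["finger_gap"],1),s["wrist_force"].round(1))
for n in("scene","side"):
    p,d=optics.camera(n);X=cloud(d,optics.calibration(n));np.savez(f"pics/{n}{sys.argv[1]}.npz",p=p,X=X)
    zr=t[2]+12
    q=sel(X,(t[0]+114,t[0]+150,t[1]-40,t[1]+40,zr-5,zr+5)); 
    print(n,"ring",len(q),"xmax",np.percentile(q[:,0],[95,100]).round(1),"y",np.percentile(q[:,1],[0,2,98,100]).round(1),"zmed",np.median(q[:,2]).round(1))
    q=sel(X,(640,710,-10,60,146,153));print(" shaft top",len(q));rect(q) if len(q) else 0
    q=sel(X,(640,710,-10,60,100,140));print(" shaft",len(q));rect(q) if len(q) else 0
    K=optics.calibration(n);pc=K["camera_matrix"]@(K["R"]@np.array([671,26,150])+K["t"]);u,v=(pc[:2]/pc[2]).astype(int)
    cv2.imwrite(f"pics/{n}{sys.argv[1]}.png",cv2.resize(p[v-45:v+45,u-65:u+65,::-1],None,fx=5,fy=5,interpolation=cv2.INTER_CUBIC))
a,b=[cv2.imread(f"pics/{n}{sys.argv[1]}.png") for n in("scene","side")]
cv2.imwrite(f"pics/both{sys.argv[1]}.png",cv2.resize(np.hstack([a,b]),(800,277)))
E
python3 m.py 8
```

```text
clock: 14.9
eef_pos: [559.7, 24.6, 183.4]
eef_rot: [-3.141, 0.002, 0.002]
wrist_force: [-0.1, 0.2, -1.2]
finger_gap: 28.9
finger_force: 29.9
clock: 15.4
eef_pos: [560.7, 24.8, 184.5]
eef_rot: [3.142, -0.0, -0.001]
wrist_force: [0.1, 0.5, -2.1]
finger_gap: 29.1
finger_force: 29.9
[560.7  24.8 184.5] [ 3.142e+00 -0.000e+00 -1.000e-03] 29.1 [ 0.1  0.5 -2.1]
scene ring 84 xmax [698.  700.1] y [-8.4 -6.1 52.1 56. ] zmed 198.0
 shaft top 80
80 med [672.3  24.3 149.9] rect [672.3  25.2] [25.9 27.9] 4.7
 shaft 143
143 med [678.3  15.6 120.1] rect [674.  22.] [32.5 22.2] 29.2
side ring 41 xmax [697.2 698. ] y [-4.1 -3.  52.8 53.2] zmed 197.2
 shaft top 39
39 med [669.4  25.5 149.2] rect [670.4  25.7] [26.5 25.7] 19.7
 shaft 134
134 med [662.6  16.6 119.6] rect [667.8  21.3] [27.3 31.9] 66.8
```

View pics/both8.png

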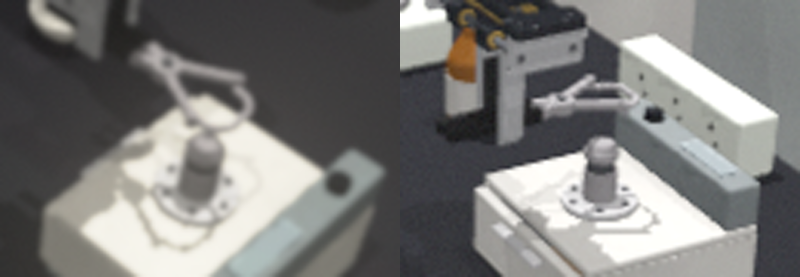

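The ring is above the shaft in both views. Ring-to-shaft comparison says to shift about 1 mm back in x and 1 mm in +y. I'll descend in stages and watch the force.

```bash
python3 -m crank '[[20,-1,-1,10,0,0,0],[20,-1,-1,22,0,0,0],[20,-1,-1,32,0,0,0],[20,-1,-1,38,0,0,0],[20,-1,-1,38,0,0,0],[20,-1,-1,38,0,0,0],[20,-1,-1,38,0,0,0]]'; python3 m.py 9;  python3 -m crank '[[20,0,0,4,0,0,0],[20,0,0,8,0,0,0],[20,0,0,12,0,0,0],[20,0,0,12,0,0,0]]'
```

```text
clock: 16.2
eef_pos: [560.1, 26.5, 146.9]
eef_rot: [3.142, -0.001, -0.0]
wrist_force: [-0.3, 0.7, -1.9]
finger_gap: 29.0
finger_force: 29.9
[560.1  26.5 146.9] [ 3.142e+00 -1.000e-03 -0.000e+00] 29.0 [-0.3  0.7 -1.9]
scene ring 74 xmax [697.1 698.1] y [-4.3 -2.7 52.6 55.3] zmed 160.4
 shaft top 59
59 med [671.9  28.  149.5] rect [670.8  27.1] [22.5 23.3] 77.0
 shaft 134
134 med [679.4  15.3 119.5] rect [676.4  19.6] [32.1 18.6] 35.6
side ring 41 xmax [695.3 695.7] y [-0.4  0.1 54.2 54.8] zmed 159.4
 shaft top 20
20 med [664.1  18.6 149.5] rect [663.9  19.2] [15.8 22.8] 60.1
 shaft 135
135 med [663.4  17.5 120.7] rect [668.7  20.1] [27.7 32.7] 75.3
clock: 16.7
eef_pos: [559.5, 26.6, 133.7]
eef_rot: [-3.142, 0.001, -0.0]
wrist_force: [0.3, -0.2, -1.8]
finger_gap: 28.7
finger_force: 29.9
```

```bash
python3 -m crank '[[20,0,0,4,0,0,0],[20,0,0,8,0,0,0],[20,0,0,12,0,0,0],[20,0,0,15,0,0,0],[20,0,0,16,0,0,0],[20,0,0,16,0,0,0],[20,0,0,16,0,0,0],[20,0,0,16,0,0,0],[20,0,0,16,0,0,0]]'; python3 m.py 10
```

```text
clock: 17.6
eef_pos: [559.9, 26.6, 118.6]
eef_rot: [3.142, -0.0, -0.0]
wrist_force: [-0.1, 0.6, -1.9]
finger_gap: 29.0
finger_force: 29.9
[559.9  26.6 118.6] [ 3.142 -0.    -0.   ] 29.0 [-0.1  0.6 -1.9]
scene ring 79 xmax [696.7 697.7] y [-5.7 -2.2 52.3 54.5] zmed 131.8
 shaft top 77
77 med [671.2  25.6 149.4] rect [671.6  25.5] [25.  23.6] 74.2
 shaft 242
242 med [676.3  16.5 132.4] rect [668.3  25.2] [61.1 59.8] 34.8
side ring 18 xmax [698.3 698.6] y [-1.  -0.4 29.5 31.5] zmed 131.4
 shaft top 42
42 med [668.3  25.2 149.1] rect [669.7  23.4] [31.9 23.7] 84.6
 shaft 183
183 med [661.7  15.9 130.1] rect [668.4  25.9] [58.7 60.7] 71.1
```

View pics/both10.png

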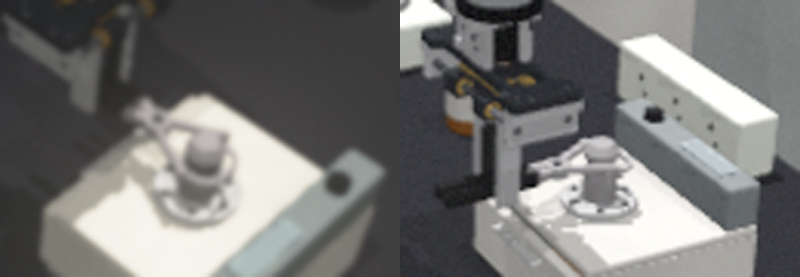

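The ring encircles the shaft at the groove. Its top is at 131.6 mm, so its middle is at about 129.6 mm. The wrist feels only the pliers' weight, the gap is 29 mm and the tool is level. I'll hand in.

```bash
python3 -c "
from cell import manip
print(manip.sign_off())"
```

```text
the job is handed in; nothing more can be done
None
```

I handed the job in at about 18 s on the robot's clock; sign-off gave no verdict, but my last measurements showed the box flat in the shut drawer and the fully spread ring level around the shaft, about 129.6 mm up (groove at 129), held by the gripper alone.

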